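# Press a bush home with one stroke of the hand press

## Task

One of the two aluminium bars beside the green hand press still has its white bush standing proud. Slide that bar, bush end first, along the guide under the punch until it is gently home against the end stop, then take the crank handle and turn the flywheel through exactly one full turn, top of the wheel going away from the robot, so that the punch drives the bush home and comes back up to its rest. Push gently on the guide, do not drag the handle along the slot in which it is clamped only hand-tight, leave everything else on the bench where it is, and leave the pressed bar in the guide.

Things in the scene. Friction and masses are not known exactly. Their poses are not given: they have to be found in the camera images.
- press: green cast hand press (eccentric press), base plate 270 x 150 mm, 24 mm thick, head top at 266 mm. Origin on the bench surface straight under the punch axis; z up, +x from the open front (where bars go in) to the column, y to the left seen from the front. The head (84 mm wide, underside 148 mm up) begins 41 mm in front of the punch axis; the flat punch, 30 mm wide, rests 100 mm up and comes down 30 mm per turn
- nest (a point): nominal place of the bar's centre when home, 65 mm in front of the punch axis, 64 mm up; axes as the press, bush end to +x. The steel guide round it is clamped by hand, so it really stands up to 10 mm nearer or farther, 3 mm to either side and 0.03 rad skewed. A tongue 24 mm wide, 60 mm up, level with the guide's floor, reaches out 25 mm towards the robot from here; the bar's plain half overhangs it
- guide_floor (a point): nominal point on the guide's floor under the punch axis, 60 mm up (guide really off as told for the nest). The guide (its solids: stop guide_c0, rails guide_c1 to guide_c4) is a channel 38 mm wide between rails 7 mm high, from 31 mm in front of this point to an end stop 25 mm behind it; its mouth flares to 53 mm wide, 52 mm in front of this point. It takes a push of 20 N at most
- bar_mid (a point): centre of the bar to be pressed: flat aluminium bar 180 x 36 x 8 mm, 0.14 kg. x along its length towards the bush end, z up. The bush axis is 65 mm from the centre. The bar's surface is 4 mm above and below this point
- bush (a joint): how far the white plastic bush (flange 16 mm wide, 2 mm thick) of that bar has been driven in, in m: 0 to 0.0015 at the start (flange 5 to 3.5 mm above the bar), 0.005 when its flange is down on the bar. It is a tight fit (about 60 N at the punch) and stays where it is pressed
- flywheel (a joint): angle turned by the flywheel, rad: 0 at rest, punch up; grows as the top of the wheel goes away from the robot (to the press's +x); punch lowest at 3.14; at rest again at 6.28. It cannot go back past its start. A spring roller holds it at rest (6 to 9 N at the handle to get past 0.3 rad either side) and draws it into rest if let go within 0.2 rad. Pressing takes up to 12 N at the handle, 2.2 to 3 rad
- axle (a point): on the flywheel's axis (along the press's y), 200 mm up, 150 mm to the right of the punch axis. The wheel is 184 mm across; slotted crank arm on its face. The black handle (solid crank_grip_c0), a freely revolving round grip 25 mm thick along y, spans 45 mm to either side of this point; it is clamped in the slot 52 to 80 mm from the axis (not measured), hand-tight: over 15 N along the slot shifts it. At rest it is straight above this point
- done_mid (a point): centre of the finished bar, same size, its bush already down on the bar: leave it
- module_a: black circuit module 64 x 64 x 43 mm with three ring coils, loose; origin under its centre
- module_b: another such module
- solder_reel: reel of solder, 52 mm wide, 50 mm high, standing loose; origin under its centre
- screwdriver: screwdriver lying loose, 190 mm long
- tape_roll: roll of tape lying loose, 90 mm wide, 19 mm high; origin under its centre
Things that resemble listed ones, but are neither listed nor needed, are in the scene too. Leave any turquoise look-alike of the part that bears bar_mid alone.

How it is judged:
By the outcome, as a careful person would: the job done as asked, in the order asked, and still so for the second after the job is handed in, with the robot touching nothing.
It also fails if it takes over 72 s, if anything falls off the work surface, if the arm or the gripper's body presses on something with over 40 N, if the wrist force passes 120 N, or if a joint passes its speed limit or range.

## Robot

A 6-joint arm with a two-finger parallel gripper is mounted at the origin on the work surface. World frame = base frame: x ahead of the robot, y to its left, z up, the work surface at z = 0. Lengths are in mm, angles in rad, forces in N, time in s.
With the tool pointing down it reaches from about 350 to 875 mm from the base axis. Payload 4.2 kg.
Tool frame: the origin (TCP) lies on the mounting face of the last link; the fingertips stand 173 mm ahead of it and the grasp point (between the pads) lies 155 mm ahead of it; z points along the fingers, y is the line along which they close (so a half turn about z gives the same grasp; the last joint's range is limited). The gripper opens to 85 mm and grips with 20 to 120 N. Pads are 22 mm wide; open, the fingers measure 114 mm over their backs; the gripper's body (76 mm by 85 mm) begins 54 mm behind the grasp point. The pads swing forward as they close: fully open they stand 13 mm farther back than shut.
Start: joints at [1.408, 0.385, 0.008, 0, -1.194, -0.259], TCP at [255.844, 570.214, 404.712] pointing down, gripper open.
Joint ranges: [-3.14, 3.14], [-1.21, 2.06], [-1.07, 1.41], [-3.16, 2.05], [-2.99, -0.16], [-3.1, 3.1]. Speed limits (rad/s): [2.79, 2.79, 3.14, 3.14, 3.14, 3.14].

## Interface

Orientations are given as a unit quaternion [x, y, z, w].
In Python, from bench import arm gives the robot as it stands.
- The arm moves only by the tool carry_out, never from a script. Its argument "rows" is a list of rows, each a list of 7 numbers: the shift along the tool's x, y, z as a fraction of full scale, then the turn, a rotation vector about the tool's x, y, z as a fraction of full scale, then the opening, from -1 (shut) to 1 (fully open). A call has 1 to 12 rows; each row is the pose to reach, as a shift and turn from the pose commanded when the call began, along the tool's axes at that moment, turning the shorter way round; what a row does not reach only later rows make up. Full scale, the value 1, is 20 cm for a shift and pi rad for a turn. A row lasts 1/8 s, in which the tool goes at most 62.5 mm and 10.7 degrees, less where a joint would pass 70% of its speed; a pose out of reach is approached as far as the arm can. A call with a number of a shift or a turn outside -1 to 1 is refused whole. A call with a gripper value outside its range is refused whole. The fingers move at their own pace and stop on an object; the grip force is fixed at half the most. Time passes only in rows, so rows that repeat a pose let the fingers close. It gives the time, the measured TCP pose, the force, the opening and the grip force at its end, in the units of the state.
- arm.read_state(): the state, without advancing time (a new reading comes with each control period).
- arm.get_image(name): name is "side" or "top"; returns (picture, depth): 480x640x3 uint8, red, green, blue; 480x640 float32, mm along the optical axis (not along the pixel's ray), 0 where there is no reading.
- arm.calibration(name): a dict with "mtx" (3x3 intrinsics, pixels), "k1" (the pictures are not rectified: a ray, as slopes to the right and down, at radius r is drawn at 1 + k1 r^2 times it, then the intrinsics apply), "cam_to_world" (4x4, takes a point from camera to world coordinates). Camera axes: x right, y up, looking along -z (the intrinsics and any distortion apply to the point x, -y, -z); pixel columns grow to the right and rows downward; lengths in mm; the calibration is good to about 2 mm. A picture is of the moment at which its call begins. calibration takes no time and is no camera call.
- arm.job_done(): hands the job in; it is judged then, once.
The state is a dict: "clock": time; "joints": joint angles; "joint_vel": joint speeds; "joint_efforts": joint torques, N m; "position": TCP position; "ee_rot": TCP orientation; "contact_force": force on the tool from outside, world axes, zero at the start; "wrist_torque": the same for the moment, N m; "gripper_width": finger opening in mm; "grasp_force": force on a finger pad.
Only numpy, scipy, OpenCV 4.12 (cv2) and the standard library are available. Lean on these libraries where they do the work, as an engineer would, in place of code of your own. Each camera call takes 0.05 s, during which the arm holds its last target. There are 200 camera calls.

## Working session

There is one attempt and no reset: what is moved stays moved. The work goes in short steps, Python scripts to look and compute and a tool call to move; the robot and the scene stay as the last step left them, time stands still between calls to the robot, and variables do not carry over. Pictures are saved under pics/ and viewed, at most 10 in all, crops included, and the job is handed in when it is done.

Besides the shell and the picture viewer there is one more tool, called by a JSON object that holds its "op" and its "data", one argument or row to a line. carry_out: Moves the arm, as the interface text tells. Its arguments: {"type":"object","properties":{"rows":{"type":"array"}},"required":["rows"]}

```bash
mkdir -p pics; cat > h.py <<'E'
import numpy as np,cv2
from bench import arm
def snap(n,f):
    p,d=arm.get_image(n); np.savez(f'{f}.npz',p=p,d=d); cv2.imwrite(f'pics/{f}.png',p[:,:,::-1]); return p,d
def rays(n,uv):
    c=arm.calibration(n);K=np.array(c['mtx'],float)
    uv=np.atleast_2d(np.array(uv,float));k=c['k1']
    a=np.c_[(uv[:,0]-K[0,2])/K[0,0],(uv[:,1]-K[1,2])/K[1,1]];s=a.copy()
    for _ in range(20): s=a/(1+k*(s**2).sum(1,keepdims=True))
    return s,np.array(c['cam_to_world'],float)
def w_depth(n,uv,d):
    s,T=rays(n,uv);z=np.array([d[int(round(v)),int(round(u))] for u,v in np.atleast_2d(uv)])
    P=np.c_[s[:,0]*z,-s[:,1]*z,-z];return P@T[:3,:3].T+T[:3,3]
def w_z(n,uv,h):
    s,T=rays(n,uv);D=np.c_[s[:,0],-s[:,1],-np.ones(len(s))]@T[:3,:3].T
    t=(h-T[2,3])/D[:,2];return T[:3,3]+D*t[:,None]
E
python3 - <<'E'
from h import *
snap('top','top0');snap('side','side0')
for n in('top','side'):print(arm.calibration(n))
print(arm.read_state())
E
```

```text
{'mtx': array([[528.29293159,   0.        , 324.03761576],
       [  0.        , 528.29293159, 236.49785221],
       [  0.        ,   0.        ,   1.        ]]), 'k1': 0.046166993104395294, 'cam_to_world': array([[ 1.35675535e-02,  9.83656981e-01, -1.79540709e-01,
         2.64053539e+02],
       [-9.99676968e-01,  1.72032602e-02,  1.87084939e-02,
         4.81541852e+00],
       [ 2.14914262e-02,  1.79228883e-01,  9.83572634e-01,
         1.55142143e+03],
       [ 0.00000000e+00,  0.00000000e+00,  0.00000000e+00,
         1.00000000e+00]])}
{'mtx': array([[439.30515716,   0.        , 318.38355432],
       [  0.        , 439.30515716, 236.64166759],
       [  0.        ,   0.        ,   1.        ]]), 'k1': -0.09083071289354822, 'cam_to_world': array([[ 7.28802170e-01,  4.77283033e-01, -4.90966702e-01,
         2.10770527e+01],
       [-6.84595551e-01,  4.94006346e-01, -5.35991289e-01,
        -5.81959962e+02],
       [-1.32788815e-02,  7.26745235e-01,  6.86778738e-01,
         8.42309083e+02],
       [ 0.00000000e+00,  0.00000000e+00,  0.00000000e+00,
         1.00000000e+00]])}
{'clock': 0.1, 'joints': array([ 1.40758711e+00,  3.85469180e-01,  6.76332528e-03, -4.44404824e-04,
       -1.19398721e+00, -2.58612541e-01]), 'joint_vel': array([-5.20180680e-04, -9.54010622e-04,  2.42016258e-03,  2.37207120e-04,
        4.14287763e-05, -1.98905836e-03]), 'joint_efforts': array([ 1.50131673e-04, -3.93315554e+01,  1.88930798e+01,  4.19796154e+00,
       -2.55865998e-03,  2.63980890e-07]), 'position': array([255.77510996, 570.06572446, 403.73589646]), 'ee_rot': array([ 9.77823006e-01, -2.09430719e-01, -1.61079264e-04,  9.57138632e-04]), 'contact_force': array([ 0.79868878, -0.67459166,  0.20083933]), 'wrist_torque': array([-0.00297909, -0.02700846, -0.01610891]), 'grasp_force': 0.0, 'gripper_width': 85.20616740543603}
```

View pics/top0.png

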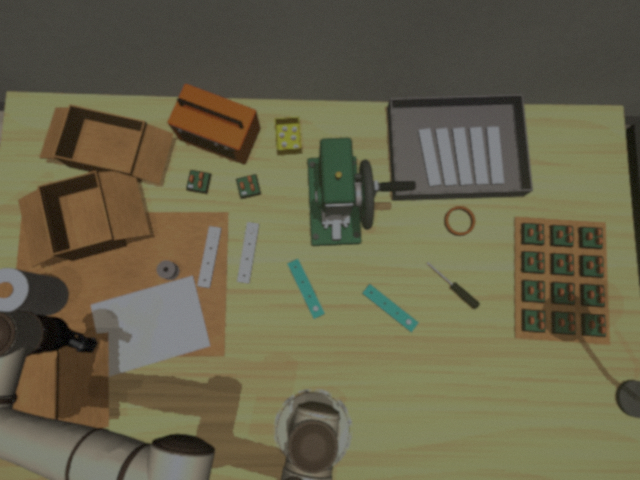

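View pics/side0.png

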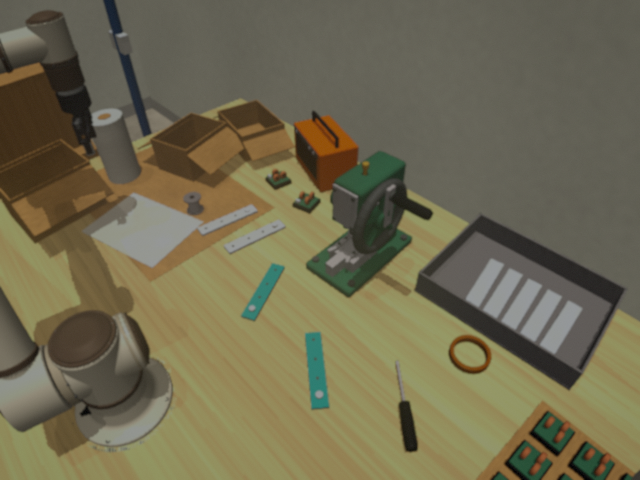

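The two aluminium bars are at top px (210,257) and (249,252), which are (228,220) and (255,236) in the side view. The turquoise look-alikes are at top px (306,289) and (390,307). The press is at (338,190), with its handle pointing right at (398,186). An enlarged composite should show which bush is proud.

```bash
python3 - <<'E'
from h import *
t=cv2.imread('pics/top0.png');s=cv2.imread('pics/side0.png')
def c(i,x,y,w,h,W,H):
    o=cv2.resize(i[y:y+h,x:x+w],(W,H),interpolation=cv2.INTER_CUBIC);return cv2.convertScaleAbs(o,alpha=1.6)
a=c(t,192,215,80,80,400,300*400//400) if 0 else c(t,190,215,80,80,400,400)
b=c(s,190,195,100,60,400,240)
p=c(t,300,130,125,125,400,400) ; q=c(s,300,220,100,75,400,240)
o=np.zeros((600,800,3),np.uint8)
a=cv2.resize(a,(340,340));p=cv2.resize(p,(340,340))
o[:340,:340]=a;o[:340,400:740]=p;o[345:585,:400]=b;o[345:585,400:]=q
cv2.imwrite('pics/comp0.png',o)
E
```

```text
(no output)
```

View pics/comp0.png

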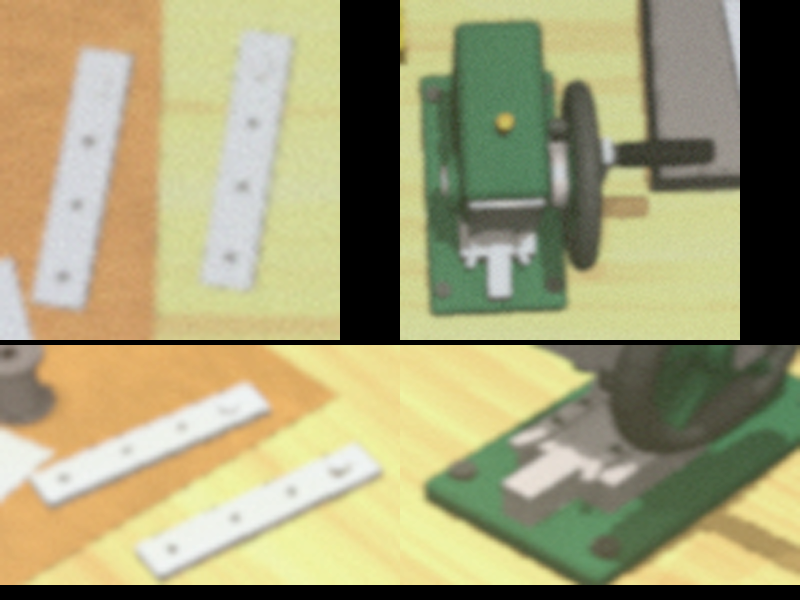

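In the enlarged side view, the right bar (top px 249,252) has a dark shadow under its bush. The left bar's bush only shows a faint ring. I'll confirm with depth and measure the poses.

```bash
cat > seg.py <<'E'
from h import *
def cloud(n,f):
    z=np.load(f+'.npz');d=z['d'];v,u=np.mgrid[0:480,0:640];m=(d>0)
    uv=np.c_[u[m],v[m]].astype(float);s,T=rays(n,uv);zz=d[m]
    P=np.c_[s[:,0]*zz,-s[:,1]*zz,-zz]@T[:3,:3].T+T[:3,3]
    return uv,P,z['p'][m].astype(int)
E
python3 - <<'E'
from seg import *
uv,P,C=cloud('top','top0')
for nm,(x0,y0,x1,y1) in dict(L=(192,222,225,292),R=(234,216,264,288)).items():
    m=(uv[:,0]>x0)&(uv[:,0]<x1)&(uv[:,1]>y0)&(uv[:,1]<y1)
    c=C[m];sat=c.max(1)-c.min(1);q=(sat<28)&(c.min(1)>75)
    # largest blob
    im=np.zeros((480,640),np.uint8);a=uv[m][q].astype(int);im[a[:,1],a[:,0]]=1
    im=cv2.morphologyEx(im,cv2.MORPH_CLOSE,np.ones((5,5)))
    n,l,st,_=cv2.connectedComponentsWithStats(im);k=1+st[1:,4].argmax()
    v,u=np.where(l==k);W=w_z('top',np.c_[u,v],8)
    r=cv2.minAreaRect(W[:,:2].astype(np.float32));print(nm,'n',len(u),r,cv2.boxPoints(r).round(1).tolist())
    mean=W[:,:2].mean(0);e=np.linalg.svd(W[:,:2]-mean,full_matrices=False)[2][0]; e*=np.sign(e[0]);print(mean,e,np.arctan2(e[1],e[0]))
    Pd=P[m];sx=(Pd[:,:2]-mean)@e;sy=(Pd[:,:2]-mean)@np.array([-e[1],e[0]])
    for s0 in(-65,-30,0,30,65):
        b=(abs(sx-s0)<6)&(abs(sy)<6);r2=(abs(sx-s0)<12)&(abs(sy)<16)&~((abs(sx-s0)<10)&(abs(sy)<10));print(s0,b.sum(),Pd[b,2].mean().round(1),'around',Pd[r2,2].mean().round(1))
# side view
uv,P,C=cloud('side','side0')
for nm,(a,b) in dict(L=((206,225),(248,213)),R=((233,246),(276,229))).items(): pass
# press points, depth
d=np.load('top0.npz')['d']
uv,P,C=cloud('top','top0')
G=(C[:,1]>C[:,0]+15)&(C[:,1]>C[:,2]+8)&(uv[:,0]>300)&(uv[:,0]<372)&(uv[:,1]>130)&(uv[:,1]<252)
for nm,lo,hi in(('base',14,34),('head',255,277)):
    q=G&(P[:,2]>lo)&(P[:,2]<hi);r=cv2.minAreaRect(P[q,:2].astype(np.float32));print(nm,q.sum(),P[q,2].mean(),r,cv2.boxPoints(r).round(1).tolist())
g=(uv[:,0]>375)&(uv[:,0]<416)&(uv[:,1]>176)&(uv[:,1]<196)&(P[:,2]>150)
print('grip',g.sum(),P[g].mean(0),P[g].min(0),P[g].max(0))
b=P[g];
for y0 in range(-220,-60,10):
    q=(b[:,1]>=y0)&(b[:,1]<y0+10)
    if q.any():print(y0,q.sum(),b[q].mean(0).round(1),b[q,2].max().round(1),b[q,0].min().round(1),b[q,0].max().round(1))
E
```

```text
L n 849 ((473.86810302734375, 319.950439453125), (52.89938735961914, 196.92698669433594), 81.76943969726562) [[372.6000061035156, 307.8999938964844], [567.5, 279.70001220703125], [575.0999755859375, 332.0], [380.20001220703125, 360.20001220703125]]
[474.22099251 314.09800091] [ 0.98302075 -0.18349445] -0.18454009080344294
-65 17 7.6 around 7.5
-30 18 8.3 around 7.2
0 16 7.9 around 7.3
30 17 7.5 around 7.0
65 16 7.4 around 6.4
R n 861 ((495.6366271972656, 199.19287109375), (44.893959045410156, 183.07305908203125), 81.24197387695312) [[401.70001220703125, 190.89999389648438], [582.7000122070312, 163.10000610351562], [589.5, 207.39999389648438], [408.6000061035156, 235.3000030517578]]
[494.25928653 199.59159442] [ 0.99194868 -0.12664047] -0.12698143760618238
-65 19 7.7 around 8.2
-30 16 8.0 around 7.2
0 17 7.3 around 7.5
30 17 8.0 around 6.4
65 18 13.7 around 6.3
base 1032 23.379017971095646 ((654.3180541992188, -51.50450134277344), (265.41436767578125, 143.5709991455078), 3.6168386936187744) [[517.2999877929688, 11.800000190734863], [526.4000244140625, -131.5], [791.2999877929688, -114
[... 159 characters left out ...]
41998195648193) [[585.7000122070312, -15.0], [589.9000244140625, -97.30000305175781], [758.7999877929688, -88.69999694824219], [754.5999755859375, -6.300000190734863]]
grip 403 [ 627.03900556 -195.34582543  280.32304369] [ 614.27619345 -246.18004665  246.3436943 ] [ 643.38639083 -145.52216011  293.97525634]
-220 40 [ 628.9 -215.1  280.6] 286.1 618.7 641.5
-210 43 [ 627.2 -204.9  280.1] 287.9 616.3 641.9
-200 42 [ 627.5 -195.2  279.7] 289.1 616.2 641.1
-190 39 [ 625.6 -185.4  279.5] 287.5 616.0 637.8
-180 39 [ 625.6 -175.4  280.9] 288.7 616.1 638.1
-170 41 [ 625.3 -165.6  279.8] 285.9 615.4 638.2
-160 35 [ 624.7 -155.4  279.1] 293.8 614.9 637.3
-150 24 [ 624.3 -147.6  286.5] 294.0 614.3 639.3
```

The right bar (centre about 495,199) has the proud bush: 13.7 mm high against 7–8 mm on the other bar, with the bush end towards +x. Next I'll measure the guide, handle and tray.

```bash
python3 - <<'E'
from seg import *
from scipy.optimize import least_squares
for n,f,box in(('top','top0',(375,176,416,196)),('side','side0',(398,180,435,222))):
    uv,P,C=cloud(n,f);x0,y0,x1,y1=box
    T=np.array(arm.calibration(n)['cam_to_world'])
    g=(uv[:,0]>x0)&(uv[:,0]<x1)&(uv[:,1]>y0)&(uv[:,1]<y1)&(P[:,2]>235)&(P[:,1]<-160)&(P[:,1]>-243)&(C.max(1)<60)
    b=P[g]
    def res(p):
        ax=np.array([-np.sin(p[2]),np.cos(p[2]),0]);q=b-np.array([p[0],-204,p[1]]);q=q-np.outer(q@ax,ax);return np.linalg.norm(q,axis=1)-12.5
    r=least_squares(res,[627,270,.058],loss='soft_l1');print(n,len(b),r.x.round(3),np.abs(r.fun).mean(),'y',b[:,1].min(),b[:,1].max())
uv,P,C=cloud('top','top0')
q=(P[:,0]>500)&(P[:,0]<900)&(P[:,1]<-125)&(P[:,1]>-300)&(uv[:,0]>385)&(uv[:,0]<470)&(uv[:,1]>95)&(uv[:,1]<205)&(P[:,2]<150)
print('tray max z',np.percentile(P[q,2],[50,95,99]))
w=q&(P[:,2]>25);print('wall xy', P[w].min(0),P[w].max(0))
# guide
sat=C.max(1)-C.min(1)
q=(uv[:,0]>315)&(uv[:,0]<358)&(uv[:,1]>205)&(uv[:,1]<245)&(P[:,2]>50)&(P[:,2]<75)
b=P[q];print('guide',q.sum())
for x0 in range(525,590,5):
    k=(b[:,0]>=x0)&(b[:,0]<x0+5)
    if k.any():print(x0,k.sum(),'y',b[k,1].min().round(1),b[k,1].max().round(1),'z',b[k,2].mean().round(1))
t=cv2.imread('pics/top0.png');s=cv2.imread('pics/side0.png')
o=np.zeros((600,800,3),np.uint8)
o[:600,:400]=cv2.convertScaleAbs(cv2.resize(t[200:248,320:352],(400,600),interpolation=cv2.INTER_CUBIC),alpha=1.5)
o[:400,400:]=cv2.convertScaleAbs(cv2.resize(s[230:280,322:372],(400,400),interpolation=cv2.INTER_CUBIC),alpha=1.5)
cv2.imwrite('pics/guide0.png',o)
E
```

```text
top 294 [6.30378e+02 2.71102e+02 6.50000e-02] 1.6925224471112112 y -242.8834461400936 -160.17250711757254
side 340 [6.29540e+02 2.70924e+02 4.60000e-02] 1.0739724315492367 y -242.7698889453406 -165.27421656519152
tray max z [ 6.16402751 68.5999028  73.33632385]
wall xy [ 659.76492183 -298.81574916   25.04137122] [ 899.94677807 -215.97763489   78.63721744]
guide 413
530 14 y -72.6 -49.4 z 59.5
535 14 y -69.3 -49.3 z 59.5
540 15 y -69.5 -49.1 z 59.1
545 12 y -69.4 -49.3 z 59.9
550 13 y -69.4 -49.2 z 58.5
555 15 y -69.3 -49.0 z 59.5
560 21 y -83.5 -25.9 z 61.0
565 23 y -89.0 -25.7 z 62.4
570 35 y -89.0 -20.1 z 61.0
575 48 y -94.9 -20.0 z 61.3
580 41 y -95.3 -19.9 z 61.4
585 50 y -95.2 -17.0 z 60.8
```

View pics/guide0.png

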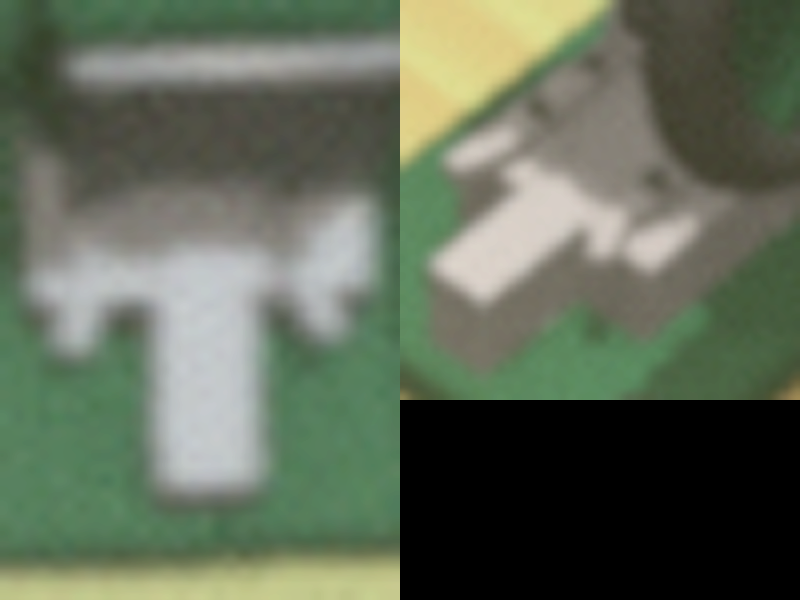

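The crop shows the tongue at top px 332.3–341.1, ending at row 239.2, and the flare tips at about (326,228) and (346,227).

```bash
python3 - <<'E'
from h import *
c=lambda L:[(320+x/12.5-.5+.04,200+y/12.5-.5+.04) for x,y in L]
np.set_printoptions(precision=1,suppress=True)
print(w_z('top',c([(152,310),(155,480),(260,310),(266,480),(210,490)]),60))
print('flare tips',w_z('top',c([(50,355),(100,355),(300,335),(347,340)]),67))
s=lambda L:[(322+(x-400)/8-.5,230+y/8-.5) for x,y in L]
print('side tongue',w_z('side',s([(430,265),(485,303),(518,190),(580,225)]),60))
# tongue colour mask
p=np.load('top0.npz')['p'].astype(int)
v,u=np.mgrid[226:240,326:348];q=p[226:240,326:348];m=(q.min(2)>85)&(q.max(2)-q.min(2)<30)
for r in range(14):
    k=np.where(m[r])[0];print(226+r,326+k.min() if len(k) else None,326+k.max() if len(k) else None,end=';')
W=w_z('top',np.c_[u[m],v[m]],60);k=(W[:,0]<557);W=W[k]
pf=np.polyfit(W[:,0],W[:,1],1);print(pf,np.polyval(pf,540),W[:,1].min(),W[:,1].max(),W[:,0].min())
E
```

```text
[[572.3 -45.2  60. ]
 [532.5 -46.3  60. ]
 [572.8 -70.1  60. ]
 [532.9 -71.8  60. ]
 [530.4 -58.9  60. ]]
flare tips [[559.9 -21.7  67. ]
 [560.1 -33.1  67. ]
 [565.6 -79.   67. ]
 [564.6 -89.8  67. ]]
side tongue [[529.2 -50.3  60. ]
 [530.2 -73.2  60. ]
 [571.1 -46.3  60. ]
 [574.2 -70.3  60. ]]
226 326 346;227 326 340;228 332 340;229 332 340;230 332 340;231 332 340;232 332 340;233 332 340;234 332 340;235 332 340;236 332 340;237 332 340;238 333 340;239 335 335;[  0.  -64.9] -57.99836858963463 -69.43678931268632 -46.20938703232994 529.5505086175608
```

```bash
cat > m.py <<'E'
# usage: m.py "x y z yaw" ... : rows for targets, all relative to the commanded pose in cmd.json (tool kept pointing down)
# m.py apply r1..r6 : note last row sent
import sys,json,numpy as np
from scipy.spatial.transform import Rotation as R
try: C=json.load(open('cmd.json'))
except Exception: C=dict(p=[255.844,570.214,404.712],q=R.from_quat([np.cos(-.2110),np.sin(-.2110),0,0]).as_quat().tolist())
p=np.array(C['p']);r=R.from_quat(C['q'])
if sys.argv[1]=='apply':
    a=np.array(sys.argv[2:8],float);p=p+r.apply(a[:3]*200);r=r*R.from_rotvec(a[3:]*np.pi)
    json.dump(dict(p=p.tolist(),q=r.as_quat().tolist()),open('cmd.json','w'));sys.argv=sys.argv[:1]+sys.argv[8:]
    x=r.as_matrix()[:2,0];print('cmd',p.round(2),'yaw',np.arctan2(x[1],x[0]).round(4))
else: sys.argv=sys.argv
for t in sys.argv[1:]:
    t=np.array(t.split(),float);q=R.from_quat([np.cos(t[3]/2),np.sin(t[3]/2),0,0])
    print(np.r_[r.inv().apply(t[:3]-p)/200,(r.inv()*q).as_rotvec()/np.pi].round(4).tolist())
E
python3 m.py "350 390 330 -0.27"; python3 - <<'E'
from h import *
from scipy.spatial.transform import Rotation as R
print(R.from_quat(arm.read_state()['ee_rot']).as_matrix().round(4))
E
```

```text
[0.7985, 0.6292, 0.3736, 0.0, 0.0, -0.0484]
[[ 9.123e-01 -4.096e-01 -7.000e-04]
 [-4.096e-01 -9.123e-01 -1.800e-03]
 [ 1.000e-04  1.900e-03 -1.000e+00]]
```

{"op": "carry_out", "data": {
  "rows": [
    [0.8, 0.63, 0.375, 0, 0, -0.048, 1],
    [0.8, 0.63, 0.375, 0, 0, -0.048, 1],
    [0.8, 0.63, 0.375, 0, 0, -0.048, 1],
    [0.8, 0.63, 0.375, 0, 0, -0.048, 1],
    [0.8, 0.63, 0.375, 0, 0, -0.048, 1],
    [0.8, 0.63, 0.375, 0, 0, -0.048, 1]
  ]
}}

```text
clock: 0.85
position: [350.3, 390.4, 330.1]
ee_rot: [0.991, -0.135, 0.0, -0.0]
contact_force: [-0.8, 0.3, -0.2]
gripper_width: 85.2
grasp_force: 0.0
```

```bash
python3 m.py apply .8 .63 .375 0 0 -.048 "430.5 207.7 230 -0.127"
```

```text
cmd [350.2  389.73 329.71] yaw -0.2712
[0.6307, 0.7693, 0.4986, 0.0, 0.0, -0.0459]
```

{"op": "carry_out", "data": {
  "rows": [
    [0.63, 0.77, 0.5, 0, 0, -0.046, 0.3],
    [0.63, 0.77, 0.5, 0, 0, -0.046, 0.3],
    [0.63, 0.77, 0.5, 0, 0, -0.046, 0.3],
    [0.63, 0.77, 0.5, 0, 0, -0.046, 0.3],
    [0.63, 0.77, 0.5, 0, 0, -0.046, 0.3],
    [0.63, 0.77, 0.5, 0, 0, -0.046, 0.3]
  ]
}}

```text
clock: 1.6
position: [430.8, 209.2, 230.3]
ee_rot: [0.998, -0.062, 0.001, -0.001]
contact_force: [1.3, -0.0, -0.4]
gripper_width: 55.4
grasp_force: 0.0
```

```bash
python3 m.py apply .63 .77 .5 0 0 -.046 "430.5 207.7 174 -0.127"; python3 - <<'E'
from h import *
t,_=snap('top','top1');s,_=snap('side','side1')
o=np.zeros((600,800,3),np.uint8)
o[:600,:400]=cv2.convertScaleAbs(cv2.resize(t[210:300,220:280],(400,600),interpolation=cv2.INTER_CUBIC)[:,:,::-1],alpha=1.5)
o[:400,400:]=cv2.convertScaleAbs(cv2.resize(s[190:270,210:290],(400,400),interpolation=cv2.INTER_CUBIC)[:,:,::-1],alpha=1.5)
cv2.imwrite('pics/near1.png',o)
E
```

```text
cmd [430.34 207.61 229.71] yaw -0.1267
[0.0007, -0.0006, 0.2786, 0.0, 0.0, 0.0001]
```

View pics/near1.png

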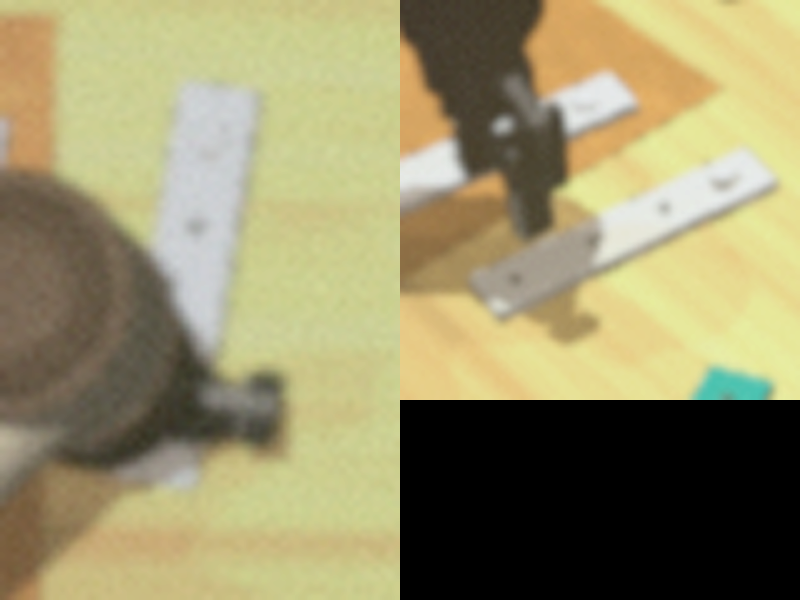

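The fingers straddle the plain half of the bar: the right finger is at crop (265,410) and the bar's plain end at (175,480). Descending.

{"op": "carry_out", "data": {
  "rows": [
    [0, 0, 0.15, 0, 0, 0, 0.3],
    [0, 0, 0.23, 0, 0, 0, 0.3],
    [0, 0, 0.26, 0, 0, 0, 0.3],
    [0, 0, 0.27, 0, 0, 0, 0.3],
    [0, 0, 0.275, 0, 0, 0, 0.3],
    [0, 0, 0.275, 0, 0, 0, 0.3]
  ]
}}

```text
clock: 2.45
position: [430.5, 207.8, 175.2]
ee_rot: [0.998, -0.063, 0.0, -0.0]
contact_force: [-0.1, 0.4, 0.0]
gripper_width: 55.5
grasp_force: 0.0
```

{"op": "carry_out", "data": {
  "rows": [
    [0, 0, 0.012, 0, 0, 0, 0.1],
    [0, 0, 0.02, 0, 0, 0, 0.0],
    [0, 0, 0.02, 0, 0, 0, -0.05],
    [0, 0, 0.02, 0, 0, 0, -0.05]
  ]
}}

```text
clock: 2.95
position: [430.7, 207.8, 171.9]
ee_rot: [0.998, -0.063, 0.001, -0.0]
contact_force: [-1.2, 0.2, 10.1]
gripper_width: 40.9
grasp_force: 4.8
```

{"op": "carry_out", "data": {
  "rows": [
    [0, 0, -0.008, 0, 0, 0, -0.05],
    [0, 0, -0.008, 0, 0, 0, -0.3],
    [0, 0, -0.008, 0, 0, 0, -0.6],
    [0, 0, -0.008, 0, 0, 0, -1],
    [0, 0, -0.008, 0, 0, 0, -1],
    [0, 0, -0.008, 0, 0, 0, -1]
  ]
}}

```text
clock: 3.7
position: [430.5, 207.8, 173.0]
ee_rot: [0.998, -0.063, 0.0, -0.0]
contact_force: [-1.6, -0.9, 7.8]
gripper_width: 33.9
grasp_force: 59.4
```

```bash
python3 m.py apply 0 0 .275 0 0 0; python3 m.py apply 0 0 .02 0 0 0;  python3 m.py apply 0 0 -.008 0 0 0 "430.5 207.7 250 -0.127"; python3 -c "
from bench import arm;print(arm.read_state())"
```

```text
cmd [430.34 207.61 174.71] yaw -0.1267
cmd [430.34 207.61 170.71] yaw -0.1267
cmd [430.34 207.61 172.31] yaw -0.1267
[0.0007, -0.0006, -0.3884, 0.0, 0.0, 0.0001]
{'clock': 3.7, 'joints': array([ 7.90526160e-01,  4.56155336e-01, -6.16394460e-01,  3.85345947e-04,
       -4.97794193e-01,  6.53862050e-01]), 'joint_vel': array([-0.00072888, -0.00159894, -0.00053533, -0.00050372,  0.00142813,
        0.00065535]), 'joint_efforts': array([-1.97501681e-01, -3.04161501e+01,  9.12904143e+00,  1.89986855e+00,
        4.24510846e-01, -5.17692271e-03]), 'position': array([430.51851137, 207.76502941, 172.95159899]), 'ee_rot': array([ 9.98013936e-01, -6.29930520e-02,  2.18004963e-04, -1.09987237e-04]), 'contact_force': array([-1.57810346, -0.86665248,  7.79589404]), 'wrist_torque': array([-0.10442823,  0.46694941, -0.04012805]), 'grasp_force': 59.40804898738861, 'gripper_width': 33.94684523442565}
```

{"op": "carry_out", "data": {
  "rows": [
    [0, 0, -0.05, 0, 0, 0, -1],
    [0, 0, -0.2, 0, 0, 0, -1],
    [0, 0, -0.4, 0, 0, 0, -1],
    [0, 0, -0.45, 0, 0, 0, -1],
    [0, 0, -0.45, 0, 0, 0, -1]
  ]
}}

```text
clock: 4.32
position: [430.1, 207.4, 262.5]
ee_rot: [0.998, -0.063, 0.0, -0.0]
contact_force: [-0.3, 0.8, -1.2]
gripper_width: 34.1
grasp_force: 60.2
```

```bash
python3 m.py apply 0 0 -.45 0 0 0 "425 75 262 0.05"; python3 - <<'E'
from seg import *
t,_=snap('top','top2')
uv,P,C=cloud('top','top2')
m=(uv[:,0]>225)&(uv[:,0]<275)&(uv[:,1]>190)&(uv[:,1]<260)&(P[:,2]>60)&(P[:,2]<125)&(C.min(1)>70)&(C.max(1)-C.min(1)<35)
b=P[m];print(len(b),b.min(0),b.max(0))
for x0 in range(440,600,15):
    k=(b[:,0]>=x0)&(b[:,0]<x0+15)
    if k.any():print(x0,k.sum(),b[k].mean(0).round(1),b[k,1].min().round(1),b[k,1].max().round(1))
print(arm.read_state()['contact_force'],arm.read_state()['position'])
E
```

```text
cmd [430.34 207.61 262.31] yaw -0.1267
[0.0573, 0.6611, 0.0016, 0.0, 0.0, -0.0562]
454 [465.57929121 171.53835596  86.62730496] [584.83103071 216.39110821 109.11878874]
455 3 [467.4 187.9  95.5] 186.9 189.9
470 25 [478.  189.8  97.7] 183.6 195.7
485 40 [493.4 192.2  96.7] 182.3 204.5
500 63 [507.9 197.   96.1] 180.1 216.4
515 71 [522.5 196.9  96.4] 177.8 214.1
530 72 [537.8 194.7  96. ] 175.9 212.5
545 66 [552.8 193.   97.1] 176.2 210.1
560 66 [567.1 190.6  96.4] 173.4 210.5
575 48 [579.6 190.6  95.7] 171.5 208.8
[-0.39418351 -0.41527955 -1.41265171] [429.94990697 207.22094858 261.6183211 ]
```

```bash
python3 m.py "400 70 262.3 -0.04"
```

```text
[-0.0635, 0.7017, 0.0001, 0.0, 0.0, -0.0276]
```

{"op": "carry_out", "data": {
  "rows": [
    [-0.03, 0.2, 0, 0, 0, 0, -1],
    [-0.064, 0.45, 0, 0, 0, -0.014, -1],
    [-0.064, 0.65, 0, 0, 0, -0.028, -1],
    [-0.064, 0.7, 0, 0, 0, -0.028, -1],
    [-0.064, 0.7, 0, 0, 0, -0.028, -1]
  ]
}}

```text
clock: 5.0
position: [400.0, 70.0, 261.6]
ee_rot: [1.0, -0.02, -0.001, 0.0]
contact_force: [0.2, 0.7, -1.4]
gripper_width: 33.9
grasp_force: 60.2
```

```bash
python3 m.py apply -.064 .7 0 0 0 -.028 "394 -67.8 262.3 0.055"
```

```text
cmd [399.95  70.35 262.31] yaw -0.0387
[-0.003, 0.6914, 0.0001, 0.0, 0.0, -0.0298]
```

{"op": "carry_out", "data": {
  "rows": [
    [-0.003, 0.2, 0, 0, 0, -0.005, -1],
    [-0.003, 0.45, 0, 0, 0, -0.015, -1],
    [-0.003, 0.65, 0, 0, 0, -0.03, -1],
    [-0.003, 0.691, 0, 0, 0, -0.03, -1],
    [-0.003, 0.691, 0, 0, 0, -0.03, -1],
    [-0.003, 0.691, 0, 0, 0, -0.03, -1]
  ]
}}

```text
clock: 5.75
position: [394.6, -66.7, 262.2]
ee_rot: [1.0, 0.029, 0.0, -0.0]
contact_force: [0.5, 0.2, -2.5]
gripper_width: 33.7
grasp_force: 60.4
```

```bash
python3 m.py apply -.003 .691 0 0 0 -.03; python3 - <<'E'
from h import *
t,_=snap('top','top3');s,_=snap('side','side3')
o=np.zeros((600,800,3),np.uint8)
o[:600,:400]=cv2.convertScaleAbs(cv2.resize(t[200:260,318:358],(400,600),interpolation=cv2.INTER_CUBIC)[:,:,::-1],alpha=1.5)
o[:400,400:]=cv2.convertScaleAbs(cv2.resize(s[225:305,300:380],(400,400),interpolation=cv2.INTER_CUBIC)[:,:,::-1],alpha=1.5)
cv2.imwrite('pics/near3.png',o)
E
```

```text
cmd [394.   -67.73 262.31] yaw 0.0555
```

View pics/near3.png

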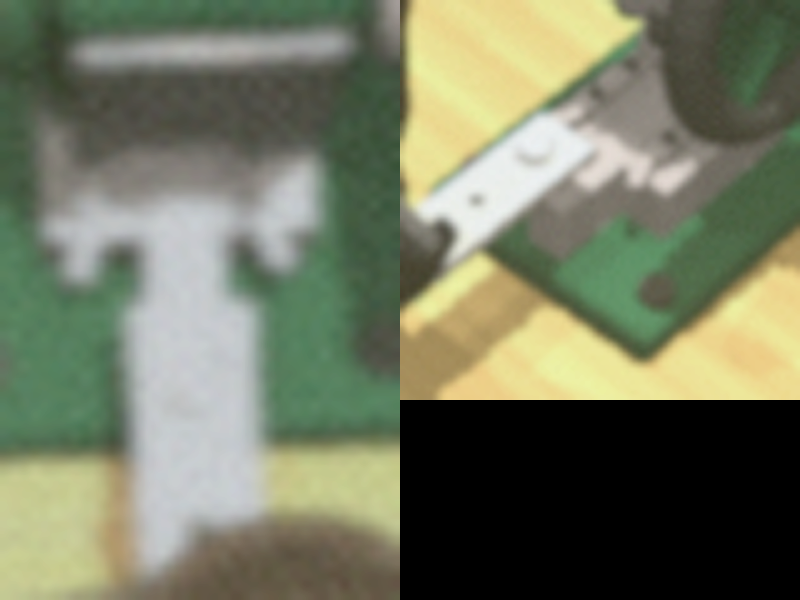

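The bar is held level above the tongue. Its front edge runs from crop (125,300) to (258,300), and the tongue from (137) to (235).

```bash
python3 - <<'E'
from h import *
np.set_printoptions(precision=1,suppress=True)
c=lambda L:[(318+x/10-.5,200+y/10-.5) for x,y in L]
print('bar end L,R; far L,R',w_z('top',c([(125,302),(258,297),(136,500),(266,500)]),97))
print('tongue L R',w_z('top',c([(138,275),(233,275)]),60))
print('flare LoLi RiRo',w_z('top',c([(60,270),(102,270),(265,260),(302,260)]),67))
print('face',w_z('top',c([(70,60),(355,40)]),220))
s=lambda L:[(300+(x-400)/5-.5,225+y/5-.5) for x,y in L]
print('side bar end',w_z('side',s([(548,113),(597,152)]),97.5))
print(arm.read_state()['position'])
E
```

```text
bar end L,R; far L,R [[549.2 -39.3  97. ]
 [551.3 -76.7  97. ]
 [493.1 -43.   97. ]
 [493.7 -79.3  97. ]]
tongue L R [[564.5 -44.1  60. ]
 [565.  -71.5  60. ]]
flare LoLi RiRo [[564.1 -21.5  67. ]
 [564.3 -33.5  67. ]
 [568.1 -80.3  67. ]
 [568.3 -90.9  67. ]]
face [[588.7 -20.6 220. ]
 [595.4 -94.5 220. ]]
side bar end [[547.  -45.3  97.5]
 [545.4 -80.2  97.5]]
[394.5 -66.8 262.3]
```

{"op": "carry_out", "data": {
  "rows": [
    [0, 0, 0.06, 0, 0, 0, -1],
    [0, 0, 0.11, 0, 0, 0, -1],
    [0, 0, 0.135, 0, 0, 0, -1],
    [0.03, 0, 0.135, 0, 0, 0, -1],
    [0.07, 0, 0.135, 0, 0, 0, -1],
    [0.1, 0, 0.135, 0, 0, 0, -1],
    [0.12, 0, 0.135, 0, 0, 0, -1],
    [0.12, 0, 0.135, 0, 0, 0, -1]
  ]
}}

```text
clock: 6.85
position: [418.4, -66.4, 235.4]
ee_rot: [1.0, 0.028, 0.0, -0.0]
contact_force: [0.4, -0.4, -1.9]
gripper_width: 34.1
grasp_force: 60.4
```

{"op": "carry_out", "data": {
  "rows": [
    [0.02, 0, 0, 0, 0, 0, -1],
    [0.04, 0, 0, 0, 0, 0, -1],
    [0.055, 0, 0, 0, 0, 0, -1],
    [0.07, 0, 0, 0, 0, 0, -1],
    [0.08, 0, 0, 0, 0, 0, -1],
    [0.09, 0, 0, 0, 0, 0, -1],
    [0.09, 0, 0, 0, 0, 0, -1]
  ]
}}

```text
clock: 7.72
position: [436.3, -65.2, 235.3]
ee_rot: [1.0, 0.028, 0.0, -0.0]
contact_force: [-2.2, 3.1, -0.6]
gripper_width: 34.1
grasp_force: 60.5
```

{"op": "carry_out", "data": {
  "rows": [
    [0, -0.004, 0, 0, 0, 0, -1],
    [0.01, -0.004, 0, 0, 0, 0, -1],
    [0.02, -0.004, 0, 0, 0, 0, -1],
    [0.03, -0.004, 0, 0, 0, 0, -1],
    [0.04, -0.004, 0, 0, 0, 0, -1],
    [0.04, -0.004, 0, 0, 0, 0, -1]
  ]
}}

```text
clock: 8.48
position: [444.4, -64.1, 235.3]
ee_rot: [1.0, 0.028, 0.0, -0.0]
contact_force: [-0.1, 2.4, -2.3]
gripper_width: 34.2
grasp_force: 60.5
```

```bash
python3 -c "
from bench import arm;s=arm.read_state();print(s['contact_force'],s['wrist_torque'],s['position'])"
```

```text
[-0.08061917  2.43267435 -2.28586594] [0.53681807 0.23109489 0.26245551] [444.36888559 -64.08221404 235.34368074]
```

{"op": "carry_out", "data": {
  "rows": [
    [0, -0.004, 0, 0, 0, 0, -1],
    [0.015, -0.004, 0, 0, 0, 0, -1],
    [0.03, -0.004, 0, 0, 0, 0, -1],
    [0.045, -0.004, 0, 0, 0, 0, -1],
    [0.06, -0.004, 0, 0, 0, 0, -1],
    [0.06, -0.004, 0, 0, 0, 0, -1]
  ]
}}

```text
clock: 9.22
position: [456.4, -62.6, 235.3]
ee_rot: [1.0, 0.028, 0.0, -0.0]
contact_force: [1.1, -0.2, -0.9]
gripper_width: 33.8
grasp_force: 60.4
```

```bash
python3 -c "
from bench import arm;s=arm.read_state();print(s['contact_force'],s['wrist_torque'],s['position'])"
```

```text
[ 1.104403   -0.16436116 -0.90502574] [0.21084084 0.02592953 0.05077488] [456.3581374  -62.58673178 235.34241135]
```

{"op": "carry_out", "data": {
  "rows": [
    [0.015, 0, 0, 0, 0, 0, -1],
    [0.03, 0, 0, 0, 0, 0, -1],
    [0.045, 0, 0, 0, 0, 0, -1],
    [0.06, 0, 0, 0, 0, 0, -1],
    [0.075, 0, 0, 0, 0, 0, -1],
    [0.075, 0, 0, 0, 0, 0, -1]
  ]
}}

```text
clock: 9.98
position: [471.4, -61.7, 235.4]
ee_rot: [1.0, 0.028, 0.0, -0.0]
contact_force: [1.2, 1.3, -1.5]
gripper_width: 34.0
grasp_force: 60.5
```

```bash
python3 -c "
from bench import arm;s=arm.read_state();print(s['contact_force'],s['wrist_torque'],s['position'])"
```

```text
[ 1.20697694  1.3271447  -1.51528105] [0.44794618 0.10108102 0.19605997] [471.35833851 -61.71491452 235.36342966]
```

{"op": "carry_out", "data": {
  "rows": [
    [0, 0, 0, 0, 0, -0.002, -1],
    [0.015, 0, 0, 0, 0, -0.002, -1],
    [0.03, 0, 0, 0, 0, -0.002, -1],
    [0.045, 0, 0, 0, 0, -0.002, -1],
    [0.06, 0, 0, 0, 0, -0.002, -1],
    [0.06, 0, 0, 0, 0, -0.002, -1]
  ]
}}

```text
clock: 10.72
position: [483.2, -61.1, 235.3]
ee_rot: [1.0, 0.031, 0.0, -0.0]
contact_force: [-0.3, 0.1, -1.5]
gripper_width: 34.3
grasp_force: 60.4
```

```bash
python3 -c "
from bench import arm;s=arm.read_state();print(s['contact_force'],s['wrist_torque'],s['position'])"
```

```text
[-0.32965006  0.13323924 -1.49492568] [ 0.02813721  0.11594605 -0.03262207] [483.16625617 -61.12205569 235.29708548]
```

{"op": "carry_out", "data": {
  "rows": [
    [0.005, 0, 0, 0, 0, 0, -1],
    [0.01, 0, 0, 0, 0, 0, -1],
    [0.015, 0, 0, 0, 0, 0, -1],
    [0.02, 0, 0, 0, 0, 0, -1],
    [0.02, 0, 0, 0, 0, 0, -1]
  ]
}}

```text
clock: 11.35
position: [485.1, -61.2, 234.4]
ee_rot: [1.0, 0.031, -0.003, 0.0]
contact_force: [-6.1, 0.5, -0.0]
gripper_width: 34.3
grasp_force: 60.5
```

{"op": "carry_out", "data": {
  "rows": [
    [-0.004, 0, 0.003, 0, 0, 0, -1],
    [-0.004, 0, 0.006, 0, 0, 0, -1],
    [-0.004, 0, 0.009, 0, 0, 0, -1],
    [-0.004, 0, 0.009, 0, 0, 0, -1]
  ]
}}

```text
clock: 11.85
position: [484.8, -61.2, 232.9]
ee_rot: [1.0, 0.031, -0.002, 0.0]
contact_force: [-5.4, -0.3, 0.8]
gripper_width: 33.9
grasp_force: 60.6
```

{"op": "carry_out", "data": {
  "rows": [
    [0, 0, 0.003, 0, 0, 0, -1],
    [0, 0, 0.006, 0, 0, 0, -1],
    [0, 0, 0.006, 0, 0, 0, -1]
  ]
}}

```text
clock: 12.22
position: [484.8, -61.2, 232.6]
ee_rot: [1.0, 0.031, -0.002, 0.0]
contact_force: [-8.0, 0.5, 5.3]
gripper_width: 33.8
grasp_force: 61.3
```

{"op": "carry_out", "data": {
  "rows": [
    [-0.002, 0, -0.002, 0, 0, 0, -0.2],
    [-0.002, 0, -0.002, 0, 0, 0, 0.3],
    [-0.002, 0, -0.002, 0, 0, 0, 0.3],
    [-0.002, 0, -0.002, 0, 0, 0, 0.3]
  ]
}}

```text
clock: 12.72
position: [486.4, -60.8, 233.1]
ee_rot: [1.0, 0.031, 0.001, -0.0]
contact_force: [-0.5, 1.0, 0.2]
gripper_width: 55.5
grasp_force: 0.0
```

```bash
for r in "0 0 .06" ; do :; done
python3 m.py apply .12 0 .135 0 0 0;python3 m.py apply .09 0 0 0 0 0;python3 m.py apply .04 -.004 0 0 0 0;python3 m.py apply .06 -.004 0 0 0 0;python3 m.py apply .075 0 0 0 0 0;python3 m.py apply .06 0 0 0 0 -.002;python3 m.py apply .02 0 0 0 0 0;python3 m.py apply -.004 0 .009 0 0 0;python3 m.py apply 0 0 .006 0 0 0;python3 m.py apply -.002 0 -.002 0 0 0 "486 -61.2 285 0.06" "440 -65 285 0.06"
python3 - <<'E'
from h import *
print(arm.read_state()['contact_force'],arm.read_state()['position'])
E
```

```text
cmd [417.97 -66.39 235.31] yaw 0.0555
cmd [435.94 -65.39 235.31] yaw 0.0555
cmd [443.88 -64.15 235.31] yaw 0.0555
cmd [455.82 -62.69 235.31] yaw 0.0555
cmd [470.79 -61.85 235.31] yaw 0.0555
cmd [482.78 -61.19 235.31] yaw 0.0618
cmd [486.77 -60.94 235.31] yaw 0.0618
cmd [485.97 -60.99 233.51] yaw 0.0618
cmd [485.97 -60.99 232.31] yaw 0.0618
cmd [485.57 -61.02 232.71] yaw 0.0618
[0.0021, 0.0011, -0.2614, 0.0, 0.0, 0.0006]
[-0.2287, 0.0058, -0.2614, 0.0, 0.0, 0.0006]
[-0.47017777  1.01269459  0.20328106] [486.43659995 -60.82227775 233.07982881]
```

{"op": "carry_out", "data": {
  "rows": [
    [0, 0, -0.1, 0, 0, 0, 0.3],
    [0, 0, -0.25, 0, 0, 0, 0.3],
    [-0.1, 0, -0.26, 0, 0, 0, -1],
    [-0.3, 0, -0.26, 0, 0, 0, -1],
    [-0.3, 0, -0.26, 0, 0, 0, -1],
    [-0.3, 0, -0.26, 0, 0, 0, -1],
    [-0.3, 0, -0.15, 0, 0, 0, -1],
    [-0.3, 0, -0.03, 0, 0, 0, -1],
    [-0.3, 0, -0.03, 0, 0, 0, -1]
  ]
}}

```text
clock: 13.85
position: [426.3, -64.6, 237.5]
ee_rot: [1.0, 0.031, -0.002, 0.0]
contact_force: [-0.7, 0.2, -0.0]
gripper_width: 0.0
grasp_force: 0.0
```

```bash
python3 m.py apply -.3 0 -.03 0 0 0
python3 - <<'E'
from h import *
t,d=snap('top','top4');s,ds=snap('side','side4')
o=np.zeros((600,800,3),np.uint8)
o[:600,:400]=cv2.convertScaleAbs(cv2.resize(t[200:272,314:362],(400,600),interpolation=cv2.INTER_CUBIC)[:,:,::-1],alpha=1.5)
o[:400,400:]=cv2.convertScaleAbs(cv2.resize(s[225:305,300:380],(400,400),interpolation=cv2.INTER_CUBIC)[:,:,::-1],alpha=1.5)
cv2.imwrite('pics/near4.png',o)
E
```

```text
cmd [425.69 -64.72 238.71] yaw 0.0618
```

View pics/near4.png

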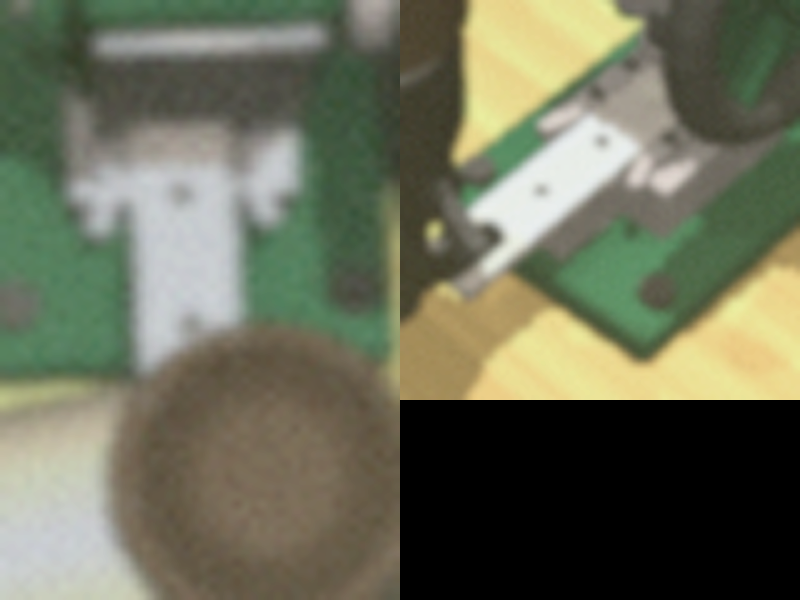

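The bar lies flat in the channel between the rails, under the punch. I'll check it is home with a light push on its plain end using the shut fingertips.

{"op": "carry_out", "data": {
  "rows": [
    [0.04, 0, 0.012, 0, 0, 0, -1],
    [0.08, 0, 0.015, 0, 0, 0, -1],
    [0.1, 0, 0.015, 0, 0, 0, -1],
    [0.105, 0, 0.015, 0, 0, 0, -1],
    [0.11, 0, 0.015, 0, 0, 0, -1],
    [0.115, 0, 0.015, 0, 0, 0, -1],
    [0.115, 0, 0.015, 0, 0, 0, -1]
  ]
}}

```text
clock: 14.82
position: [448.0, -63.4, 235.5]
ee_rot: [1.0, 0.031, -0.001, 0.0]
contact_force: [-2.2, 0.6, 1.4]
gripper_width: -0.0
grasp_force: 1.3
```

{"op": "carry_out", "data": {
  "rows": [
    [0.003, 0, 0, 0, 0, 0, -1],
    [0.006, 0, 0, 0, 0, 0, -1],
    [0.006, 0, 0, 0, 0, 0, -1]
  ]
}}

```text
clock: 15.2
position: [448.6, -63.5, 235.2]
ee_rot: [1.0, 0.031, -0.002, 0.0]
contact_force: [-5.5, 0.2, 3.5]
gripper_width: -0.3
grasp_force: 2.8
```

Force rose with almost no motion, so the bar is home against the stop. Now for the handle.

```bash
python3 m.py apply .115 0 .015 0 0 0;python3 m.py apply .006 0 0 0 0 0 "440 -65 235 0.06" "430 -120 400 -0.8"
```

```text
cmd [448.64 -63.3  235.71] yaw 0.0618
cmd [449.84 -63.23 235.71] yaw 0.0618
[-0.0497, 0.0058, 0.0036, 0.0, 0.0, 0.0006]
[-0.1165, 0.2772, -0.8214, 0.0, 0.0, 0.2743]
```

{"op": "carry_out", "data": {
  "rows": [
    [-0.05, 0, 0, 0, 0, 0, -1],
    [-0.1, 0, 0, 0, 0, 0, -1],
    [-0.1, 0, -0.2, 0, 0, 0, -1],
    [-0.115, 0, -0.45, 0, 0, 0.05, -1],
    [-0.115, 0.1, -0.7, 0, 0, 0.11, 1],
    [-0.115, 0.28, -0.95, 0, 0, 0.16, 1],
    [-0.115, 0.28, -1, 0, 0, 0.21, 1],
    [-0.115, 0.28, -1, 0, 0, 0.26, 1],
    [-0.115, 0.28, -1, 0, 0, 0.27, 1],
    [-0.115, 0.28, -1, 0, 0, 0.27, 1]
  ]
}}

```text
clock: 16.45
position: [430.3, -120.4, 435.6]
ee_rot: [0.924, -0.382, 0.0, -0.0]
contact_force: [0.4, 0.1, 0.2]
gripper_width: 85.2
grasp_force: 0.0
```

```bash
python3 m.py apply -.115 .28 -1 0 0 .27 "600 -222 480 -1.515"
```

```text
cmd [ 430.34 -120.54  435.71] yaw -0.7864
[0.9583, -0.2421, -0.2214, 0.0, 0.0, 0.2319]
```

{"op": "carry_out", "data": {
  "rows": [
    [0.1, 0, -0.22, 0, 0, 0.05, 1],
    [0.35, -0.05, -0.22, 0, 0, 0.1, 1],
    [0.6, -0.12, -0.22, 0, 0, 0.15, 1],
    [0.85, -0.2, -0.22, 0, 0, 0.2, 1],
    [0.96, -0.242, -0.22, 0, 0, 0.232, 1],
    [0.96, -0.242, -0.22, 0, 0, 0.232, 1],
    [0.96, -0.242, -0.22, 0, 0, 0.232, 1]
  ]
}}

```text
clock: 17.32
position: [600.0, -221.8, 479.5]
ee_rot: [0.727, -0.686, -0.0, 0.0]
contact_force: [0.4, 0.1, -0.1]
gripper_width: 85.3
grasp_force: 0.0
```

```bash
python3 m.py apply .96 -.242 -.22 0 0 .232 "631 -222 480 -1.515" "631 -222 424 -1.515"; python3 -c "
from bench import arm;print(arm.read_state()['joints'])"
```

```text
cmd [ 600.23 -222.26  479.71] yaw -1.5153
[0.0073, -0.1537, -0.0014, 0.0, 0.0, -0.0001]
[0.0073, -0.1537, 0.2786, 0.0, 0.0, -0.0001]
[-1.01693280e-01  3.73111370e-01  1.75383696e-01 -7.61168941e-05
 -1.37388272e+00  1.59535340e-01]
```

{"op": "carry_out", "data": {
  "rows": [
    [0, -0.154, 0, 0, 0, 0, 0.4],
    [0, -0.154, 0, 0, 0, 0, 0.4],
    [0, -0.154, 0.15, 0, 0, 0, 0.2],
    [0, -0.154, 0.25, 0, 0, 0, 0],
    [0, -0.154, 0.275, 0, 0, 0, -0.1],
    [0, -0.154, 0.275, 0, 0, 0, -0.2],
    [0, -0.154, 0.275, 0, 0, 0, -0.25]
  ]
}}

```text
clock: 18.2
position: [631.0, -220.4, 426.3]
ee_rot: [0.727, -0.687, 0.001, -0.001]
contact_force: [0.3, -0.3, -0.5]
gripper_width: 32.2
grasp_force: 0.0
```

```bash
python3 m.py apply 0 -.154 .275 0 0 0; python3 - <<'E'
from h import *
t,d=snap('top','top5');s,ds=snap('side','side5')
o=np.zeros((600,800,3),np.uint8)
o[:600,:400]=cv2.convertScaleAbs(cv2.resize(t[150:225,360:410],(400,600),interpolation=cv2.INTER_CUBIC)[:,:,::-1],alpha=1.7)
o[:400,400:]=cv2.convertScaleAbs(cv2.resize(s[160:240,370:450],(400,400),interpolation=cv2.INTER_CUBIC)[:,:,::-1],alpha=1.7)
cv2.imwrite('pics/near5.png',o)
E
```

```text
cmd [ 630.98 -220.55  424.71] yaw -1.5153
```

View pics/near5.png

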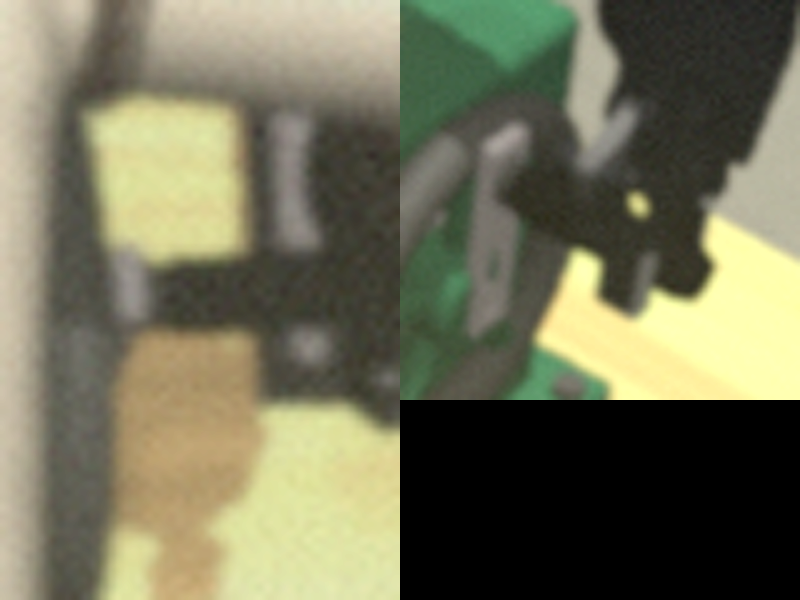

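The handle (crop rows 265–325) sits between the two fingers, which are at (290,180) and (310,345). Gripping it.

{"op": "carry_out", "data": {
  "rows": [
    [0, 0, 0, 0, 0, 0, -0.35],
    [0, 0, 0, 0, 0, 0, -0.4],
    [0, 0, 0, 0, 0, 0, -0.6],
    [0, 0, 0, 0, 0, 0, -1],
    [0, 0, 0, 0, 0, 0, -1]
  ]
}}

```text
clock: 18.92
position: [630.9, -220.5, 424.8]
ee_rot: [0.727, -0.687, -0.0, 0.0]
contact_force: [-3.5, 0.2, 0.6]
gripper_width: 23.4
grasp_force: 58.7
```

```bash
cat > st.py <<'E'
from bench import arm
import json,numpy as np
s=arm.read_state();f=s['contact_force'];C=json.load(open('cmd.json'))
print('F',f.round(1),'pos',s['position'].round(1),'cmd',np.round(C['p'],1),'tq',s['wrist_torque'].round(2))
E
python3 st.py
```

```text
F [-3.5  0.2  0.6] pos [ 630.9 -220.5  424.8] cmd [ 631.  -220.5  424.7] tq [0.03 0.82 0.14]
```

```bash
cat > ring.py <<'E'
# ring.py "last row sent (6 numbers)|-" ax az r th0deg th1deg step : force split at th0, then rows to th1
import sys,json,subprocess,numpy as np
from bench import arm
a=sys.argv
if a[1]!='-': subprocess.run(['python3','m.py','apply',*a[1].split()])
ax,az,r,t0,t1,st=map(float,a[2:8])
C=json.load(open('cmd.json'));p=np.array(C['p']);s=arm.read_state();f=s['contact_force']
ex=np.array([np.cos(.0555),np.sin(.0555)])
F=np.array([f[:2]@ex,f[2]]);th=np.radians(t0);u=np.array([np.sin(th),np.cos(th)]);tg=np.array([np.cos(th),-np.sin(th)])
P0=np.array([630.98,-220.55]);px=lambda q:(q[:2]-P0)@ex+630.98
P=s['position'];d=np.array([px(P)-ax,P[2]-az])
print('Frad %.1f Ftan %.1f Fy %.1f | meas r %.1f th %.1f | pos %s'%(F@u,F@tg,f[1],np.hypot(*d),np.degrees(np.arctan2(d[0],d[1]))%360,P.round(1)))
for t in np.arange(t0+st,t1+.01,st):
    q=np.radians(t);X=ax+r*np.sin(q);Z=az+r*np.cos(q)
    print(t,[0,round(-(X-px(p))/200,4),round((p[2]-Z)/200,4)])
E
python3 ring.py - 630 353.7 71 0 30 5
```

```text
Frad 0.6 Ftan -3.4 Fy 0.2 | meas r 71.1 th 0.7 | pos [ 630.9 -220.5  424.8]
5.0 [0, np.float64(-0.026), np.float64(0.0014)]
10.0 [0, np.float64(-0.0568), np.float64(0.0055)]
15.0 [0, np.float64(-0.087), np.float64(0.0122)]
20.0 [0, np.float64(-0.1165), np.float64(0.0215)]
25.0 [0, np.float64(-0.1451), np.float64(0.0333)]
30.0 [0, np.float64(-0.1726), np.float64(0.0476)]
```

{"op": "carry_out", "data": {
  "rows": [
    [0, -0.026, 0.001, 0, 0, 0, -1],
    [0, -0.057, 0.0055, 0, 0, 0, -1],
    [0, -0.087, 0.012, 0, 0, 0, -1],
    [0, -0.1165, 0.0215, 0, 0, 0, -1],
    [0, -0.145, 0.033, 0, 0, 0, -1],
    [0, -0.1725, 0.0475, 0, 0, 0, -1],
    [0, -0.1725, 0.0475, 0, 0, 0, -1]
  ]
}}

```text
clock: 19.8
position: [667.5, -218.2, 414.1]
ee_rot: [0.726, -0.687, 0.002, -0.002]
contact_force: [5.9, 0.4, -2.2]
gripper_width: 22.9
grasp_force: 58.8
```

```bash
python3 ring.py "0 -.1725 .0475 0 0 0" 630 353.7 71 30 60 5
```

```text
cmd [ 665.43 -218.63  415.21] yaw -1.5153
Frad 1.0 Ftan 6.2 Fy 0.4 | meas r 71.2 th 31.9 | pos [ 667.5 -218.2  414.1]
35.0 [0, np.float64(-0.0262), np.float64(0.0168)]
40.0 [0, np.float64(-0.0508), np.float64(0.0356)]
45.0 [0, np.float64(-0.0736), np.float64(0.0565)]
50.0 [0, np.float64(-0.0946), np.float64(0.0794)]
55.0 [0, np.float64(-0.1134), np.float64(0.1039)]
60.0 [0, np.float64(-0.13), np.float64(0.1301)]
```

{"op": "carry_out", "data": {
  "rows": [
    [0, -0.026, 0.017, 0, 0, 0, -1],
    [0, -0.051, 0.0355, 0, 0, 0, -1],
    [0, -0.0735, 0.0565, 0, 0, 0, -1],
    [0, -0.0945, 0.0795, 0, 0, 0, -1],
    [0, -0.1135, 0.104, 0, 0, 0, -1],
    [0, -0.13, 0.13, 0, 0, 0, -1],
    [0, -0.13, 0.13, 0, 0, 0, -1]
  ]
}}

```text
clock: 20.68
position: [692.4, -216.8, 387.9]
ee_rot: [0.726, -0.687, 0.0, -0.001]
contact_force: [4.5, 1.9, -1.3]
gripper_width: 23.2
grasp_force: 59.1
```

```bash
python3 ring.py "0 -.13 .13 0 0 0" 630 353.7 71 60 90 5
```

```text
cmd [ 691.39 -217.19  389.21] yaw -1.5153
Frad 3.3 Ftan 3.5 Fy 1.9 | meas r 71.2 th 61.3 | pos [ 692.4 -216.8  387.9]
65.0 [0, np.float64(-0.0143), np.float64(0.0275)]
70.0 [0, np.float64(-0.0262), np.float64(0.0561)]
75.0 [0, np.float64(-0.0355), np.float64(0.0857)]
80.0 [0, np.float64(-0.0422), np.float64(0.1159)]
85.0 [0, np.float64(-0.0463), np.float64(0.1466)]
90.0 [0, np.float64(-0.0476), np.float64(0.1776)]
```

{"op": "carry_out", "data": {
  "rows": [
    [0, -0.016, 0.0275, 0, 0, 0, -1],
    [0, -0.028, 0.056, 0, 0, 0, -1],
    [0, -0.038, 0.0855, 0, 0, 0, -1],
    [0, -0.0445, 0.116, 0, 0, 0, -1],
    [0, -0.0485, 0.1465, 0, 0, 0, -1],
    [0, -0.05, 0.1775, 0, 0, 0, -1],
    [0, -0.05, 0.1775, 0, 0, 0, -1]
  ]
}}

```text
clock: 21.55
position: [701.6, -216.4, 351.6]
ee_rot: [0.726, -0.687, -0.001, 0.0]
contact_force: [3.4, 5.0, -2.8]
gripper_width: 23.3
grasp_force: 58.9
```

```bash
python3 ring.py "0 -.05 .1775 0 0 0" 630.5 353.7 71 90 120 5
```

```text
cmd [ 701.37 -216.63  353.71] yaw -1.5153
Frad 3.7 Ftan 2.8 Fy 5.0 | meas r 71.2 th 91.7 | pos [ 701.6 -216.4  351.6]
95.0 [0, np.float64(0.0012), np.float64(0.031)]
100.0 [0, np.float64(0.0053), np.float64(0.0617)]
105.0 [0, np.float64(0.012), np.float64(0.0919)]
110.0 [0, np.float64(0.0213), np.float64(0.1215)]
115.0 [0, np.float64(0.0332), np.float64(0.1501)]
120.0 [0, np.float64(0.0475), np.float64(0.1776)]
```

{"op": "carry_out", "data": {
  "rows": [
    [0, -0.001, 0.031, 0, 0, 0, -1],
    [0, 0.003, 0.0615, 0, 0, 0, -1],
    [0, 0.0095, 0.092, 0, 0, 0, -1],
    [0, 0.019, 0.1215, 0, 0, 0, -1],
    [0, 0.031, 0.15, 0, 0, 0, -1],
    [0, 0.045, 0.1775, 0, 0, 0, -1],
    [0, 0.045, 0.1775, 0, 0, 0, -1]
  ]
}}

```text
clock: 22.42
position: [691.8, -217.0, 316.9]
ee_rot: [0.726, -0.687, -0.002, 0.001]
contact_force: [-1.2, 5.1, -2.3]
gripper_width: 23.4
grasp_force: 59.1
```

```bash
python3 ring.py "0 .045 .1775 0 0 0" 631 353.7 71 120 150 4
```

```text
cmd [ 692.38 -217.13  318.21] yaw -1.5153
Frad 0.3 Ftan 2.4 Fy 5.1 | meas r 71.1 th 121.1 | pos [ 691.8 -217.   316.9]
124.0 [0, np.float64(0.0131), np.float64(0.0211)]
128.0 [0, np.float64(0.0277), np.float64(0.0411)]
132.0 [0, np.float64(0.0436), np.float64(0.0601)]
136.0 [0, np.float64(0.0608), np.float64(0.0779)]
140.0 [0, np.float64(0.0792), np.float64(0.0945)]
144.0 [0, np.float64(0.0987), np.float64(0.1098)]
148.0 [0, np.float64(0.1193), np.float64(0.1236)]
```

{"op": "carry_out", "data": {
  "rows": [
    [0, 0.013, 0.021, 0, 0, 0, -1],
    [0, 0.0275, 0.041, 0, 0, 0, -1],
    [0, 0.0435, 0.06, 0, 0, 0, -1],
    [0, 0.061, 0.078, 0, 0, 0, -1],
    [0, 0.079, 0.0945, 0, 0, 0, -1],
    [0, 0.0985, 0.11, 0, 0, 0, -1],
    [0, 0.119, 0.1235, 0, 0, 0, -1],
    [0, 0.119, 0.1235, 0, 0, 0, -1]
  ]
}}

```text
clock: 23.42
position: [671.4, -217.8, 297.0]
ee_rot: [0.727, -0.687, 0.005, -0.004]
contact_force: [6.9, 6.7, 3.4]
gripper_width: 23.3
grasp_force: 59.6
```

```bash
python3 ring.py "0 .119 .1235 0 0 0" 631 353.7 71 148 180 4
```

```text
cmd [ 668.62 -218.45  293.51] yaw -1.5153
Frad 1.0 Ftan -8.0 Fy 6.7 | meas r 69.7 th 144.5 | pos [ 671.4 -217.8  297. ]
152.0 [0, np.float64(0.0217), np.float64(0.0125)]
156.0 [0, np.float64(0.044), np.float64(0.0234)]
160.0 [0, np.float64(0.067), np.float64(0.0327)]
164.0 [0, np.float64(0.0905), np.float64(0.0403)]
168.0 [0, np.float64(0.1146), np.float64(0.0463)]
172.0 [0, np.float64(0.139), np.float64(0.0506)]
176.0 [0, np.float64(0.1636), np.float64(0.0532)]
180.0 [0, np.float64(0.1884), np.float64(0.0541)]
```

{"op": "carry_out", "data": {
  "rows": [
    [-0.002, 0.0215, 0.0125, 0, 0, 0, -1],
    [-0.003, 0.044, 0.0235, 0, 0, 0, -1],
    [-0.003, 0.067, 0.0325, 0, 0, 0, -1],
    [-0.003, 0.0905, 0.0405, 0, 0, 0, -1],
    [-0.003, 0.1145, 0.0465, 0, 0, 0, -1],
    [-0.003, 0.1145, 0.0465, 0, 0, 0, -1]
  ]
}}

```text
clock: 24.18
position: [647.6, -219.3, 285.2]
ee_rot: [0.726, -0.687, 0.003, -0.002]
contact_force: [5.8, 2.9, -2.7]
gripper_width: 23.3
grasp_force: 59.0
```

```bash
python3 ring.py "-.003 .1145 .0465 0 0 0" 631 353.7 71 168 204 4
```

```text
cmd [ 645.72 -219.13  284.21] yaw -1.5153
Frad 3.9 Ftan -5.3 Fy 2.9 | meas r 70.5 th 166.4 | pos [ 647.6 -219.3  285.2]
172.0 [0, np.float64(0.0245), np.float64(0.0041)]
176.0 [0, np.float64(0.0491), np.float64(0.0067)]
180.0 [0, np.float64(0.0739), np.float64(0.0076)]
184.0 [0, np.float64(0.0987), np.float64(0.0067)]
188.0 [0, np.float64(0.1233), np.float64(0.0041)]
192.0 [0, np.float64(0.1477), np.float64(-0.0002)]
196.0 [0, np.float64(0.1717), np.float64(-0.0062)]
200.0 [0, np.float64(0.1953), np.float64(-0.0138)]
204.0 [0, np.float64(0.2183), np.float64(-0.0231)]
```

{"op": "carry_out", "data": {
  "rows": [
    [0, 0.0245, 0.006, 0, 0, 0, -1],
    [0, 0.049, 0.009, 0, 0, 0, -1],
    [0, 0.074, 0.01, 0, 0, 0, -1],
    [0, 0.0985, 0.009, 0, 0, 0, -1],
    [0, 0.123, 0.0065, 0, 0, 0, -1],
    [0, 0.1475, 0.002, 0, 0, 0, -1],
    [0, 0.1715, -0.004, 0, 0, 0, -1],
    [0, 0.1715, -0.004, 0, 0, 0, -1]
  ]
}}

```text
clock: 25.18
position: [610.9, -221.7, 285.3]
ee_rot: [0.726, -0.687, -0.0, 0.001]
contact_force: [-0.0, -3.0, -1.6]
gripper_width: 23.4
grasp_force: 59.3
```

```bash
python3 ring.py "0 .1715 -.004 0 0 0" 631 353.3 71 196 231 5
```

```text
cmd [ 611.48 -221.03  285.01] yaw -1.5153
Frad 1.6 Ftan -0.3 Fy -3.0 | meas r 70.9 th 196.5 | pos [ 610.9 -221.7  285.3]
201.0 [0, np.float64(0.0296), np.float64(-0.01)]
206.0 [0, np.float64(0.058), np.float64(-0.0224)]
211.0 [0, np.float64(0.0852), np.float64(-0.0371)]
216.0 [0, np.float64(0.1111), np.float64(-0.0542)]
221.0 [0, np.float64(0.1353), np.float64(-0.0735)]
226.0 [0, np.float64(0.1578), np.float64(-0.0948)]
231.0 [0, np.float64(0.1783), np.float64(-0.118)]
```

{"op": "carry_out", "data": {
  "rows": [
    [0.002, 0.0295, -0.01, 0, 0, 0, -1],
    [0.003, 0.058, -0.0225, 0, 0, 0, -1],
    [0.004, 0.085, -0.037, 0, 0, 0, -1],
    [0.004, 0.111, -0.054, 0, 0, 0, -1],
    [0.005, 0.1355, -0.0735, 0, 0, 0, -1],
    [0.005, 0.158, -0.095, 0, 0, 0, -1],
    [0.005, 0.1785, -0.118, 0, 0, 0, -1],
    [0.005, 0.1785, -0.118, 0, 0, 0, -1]
  ]
}}

```text
clock: 26.18
position: [575.1, -224.0, 309.3]
ee_rot: [0.727, -0.687, -0.001, 0.001]
contact_force: [-2.6, -2.9, -0.7]
gripper_width: 23.1
grasp_force: 59.4
```

```bash
python3 ring.py ".005 .1785 -.118 0 0 0" 631 353.3 71 231 266 5
```

```text
cmd [ 575.89 -224.01  308.61] yaw -1.5153
Frad 2.6 Ftan 1.2 Fy -2.9 | meas r 71.2 th 231.9 | pos [ 575.1 -224.   309.3]
236.0 [0, np.float64(0.0182), np.float64(-0.0249)]
241.0 [0, np.float64(0.0344), np.float64(-0.0513)]
246.0 [0, np.float64(0.0482), np.float64(-0.079)]
251.0 [0, np.float64(0.0596), np.float64(-0.1079)]
256.0 [0, np.float64(0.0684), np.float64(-0.1376)]
261.0 [0, np.float64(0.0745), np.float64(-0.1679)]
266.0 [0, np.float64(0.078), np.float64(-0.1987)]
```

Radial force outward is +2.6 N, so I'll move the path outward slightly (0.4 mm in −x).

{"op": "carry_out", "data": {
  "rows": [
    [0.001, 0.0195, -0.025, 0, 0, 0, -1],
    [0.001, 0.0365, -0.0515, 0, 0, 0, -1],
    [0.002, 0.05, -0.079, 0, 0, 0, -1],
    [0.002, 0.0615, -0.108, 0, 0, 0, -1],
    [0.002, 0.0705, -0.1375, 0, 0, 0, -1],
    [0.002, 0.0765, -0.168, 0, 0, 0, -1],
    [0.002, 0.08, -0.1985, 0, 0, 0, -1],
    [0.002, 0.08, -0.1985, 0, 0, 0, -1]
  ]
}}

```text
clock: 27.18
position: [559.6, -225.1, 349.4]
ee_rot: [0.727, -0.687, -0.0, 0.0]
contact_force: [-3.7, 0.9, -0.4]
gripper_width: 23.1
grasp_force: 59.6
```

```bash
python3 ring.py ".002 .08 -.1985 0 0 0" 630.6 353.4 71 266 301 5
```

```text
cmd [ 559.93 -225.3   348.31] yaw -1.5153
Frad 3.6 Ftan -0.2 Fy 0.9 | meas r 71.2 th 266.8 | pos [ 559.6 -225.1  349.4]
271.0 [0, np.float64(0.0008), np.float64(-0.0316)]
276.0 [0, np.float64(-0.001), np.float64(-0.0625)]
281.0 [0, np.float64(-0.0056), np.float64(-0.0932)]
286.0 [0, np.float64(-0.0129), np.float64(-0.1233)]
291.0 [0, np.float64(-0.0227), np.float64(-0.1527)]
296.0 [0, np.float64(-0.035), np.float64(-0.1811)]
301.0 [0, np.float64(-0.0498), np.float64(-0.2083)]
```

{"op": "carry_out", "data": {
  "rows": [
    [0, 0.0025, -0.0315, 0, 0, 0, -1],
    [0, 0.0005, -0.0625, 0, 0, 0, -1],
    [0, -0.004, -0.093, 0, 0, 0, -1],
    [0, -0.0115, -0.1235, 0, 0, 0, -1],
    [0, -0.0215, -0.1525, 0, 0, 0, -1],
    [0, -0.034, -0.181, 0, 0, 0, -1],
    [0, -0.049, -0.2085, 0, 0, 0, -1],
    [0, -0.049, -0.2085, 0, 0, 0, -1]
  ]
}}

```text
clock: 28.18
position: [570.2, -224.4, 391.8]
ee_rot: [0.727, -0.687, 0.001, -0.001]
contact_force: [-5.0, 3.8, 0.4]
gripper_width: 23.1
grasp_force: 59.9
```

```bash
python3 ring.py "0 -.049 -.2085 0 0 0" 630.4 353.5 71.2 301 341 5
```

```text
cmd [ 569.72 -224.75  390.01] yaw -1.5153
Frad 4.3 Ftan -2.1 Fy 3.8 | meas r 71.5 th 302.5 | pos [ 570.2 -224.4  391.8]
306.0 [0, np.float64(-0.0161), np.float64(-0.0267)]
311.0 [0, np.float64(-0.0354), np.float64(-0.051)]
316.0 [0, np.float64(-0.0568), np.float64(-0.0735)]
321.0 [0, np.float64(-0.0801), np.float64(-0.0941)]
326.0 [0, np.float64(-0.105), np.float64(-0.1126)]
331.0 [0, np.float64(-0.1315), np.float64(-0.1288)]
336.0 [0, np.float64(-0.1593), np.float64(-0.1427)]
341.0 [0, np.float64(-0.1882), np.float64(-0.154)]
```

{"op": "carry_out", "data": {
  "rows": [
    [-0.001, -0.015, -0.028, 0, 0, 0, -1],
    [-0.002, -0.034, -0.0525, 0, 0, 0, -1],
    [-0.002, -0.0555, -0.075, 0, 0, 0, -1],
    [-0.002, -0.079, -0.0955, 0, 0, 0, -1],
    [-0.002, -0.104, -0.114, 0, 0, 0, -1],
    [-0.002, -0.1305, -0.1305, 0, 0, 0, -1],
    [-0.002, -0.1305, -0.1305, 0, 0, 0, -1]
  ]
}}

```text
clock: 29.05
position: [594.9, -223.0, 414.9]
ee_rot: [0.727, -0.687, -0.003, 0.002]
contact_force: [-9.0, 0.7, -2.9]
gripper_width: 23.3
grasp_force: 59.9
```

```bash
python3 ring.py "-.002 -.1305 -.1305 0 0 0" 630.4 353.6 71.3 331 360 4.83
```

```text
cmd [ 595.76 -222.9   416.11] yaw -1.5153
Frad 1.8 Ftan -9.2 Fy 0.7 | meas r 70.9 th 329.9 | pos [ 594.9 -223.   414.9]
335.83 [0, np.float64(-0.0276), np.float64(-0.0127)]
340.65999999999997 [0, np.float64(-0.0555), np.float64(-0.0238)]
345.48999999999995 [0, np.float64(-0.0843), np.float64(-0.0326)]
350.31999999999994 [0, np.float64(-0.1137), np.float64(-0.0389)]
355.1499999999999 [0, np.float64(-0.1435), np.float64(-0.0427)]
359.9799999999999 [0, np.float64(-0.1735), np.float64(-0.0439)]
```

{"op": "carry_out", "data": {
  "rows": [
    [0, -0.0275, -0.0125, 0, 0, 0, -1],
    [0, -0.0555, -0.024, 0, 0, 0, -1],
    [0, -0.0845, -0.0325, 0, 0, 0, -1],
    [0, -0.1135, -0.039, 0, 0, 0, -1],
    [0, -0.1435, -0.0425, 0, 0, 0, -1],
    [0, -0.1735, -0.044, 0, 0, 0, -1],
    [0, -0.1735, -0.044, 0, 0, 0, -1],
    [0, -0.1735, -0.044, 0, 0, 0, -1]
  ]
}}

```text
clock: 30.05
position: [631.0, -220.7, 425.3]
ee_rot: [0.727, -0.687, 0.001, -0.001]
contact_force: [1.6, 3.9, -0.8]
gripper_width: 23.0
grasp_force: 59.9
```

```bash
python3 ring.py "0 -.1735 -.044 0 0 0" 630.4 353.6 71.3 360 361 5
```

```text
cmd [ 630.4  -220.98  424.91] yaw -1.5153
Frad -0.8 Ftan 1.8 Fy 3.9 | meas r 71.7 th 0.5 | pos [ 631.  -220.7  425.3]
```

The wheel is back at rest. Releasing and lifting straight off.

{"op": "carry_out", "data": {
  "rows": [
    [0, 0, 0, 0, 0, 0, -0.3],
    [0, 0, 0, 0, 0, 0, 0.1],
    [0, 0, 0, 0, 0, 0, 0.3],
    [0, 0, 0, 0, 0, 0, 0.3],
    [0, 0, -0.15, 0, 0, 0, 0.3],
    [0, 0, -0.35, 0, 0, 0, 0.3],
    [0.2, 0.6, -0.35, 0, 0, 0, 0.3],
    [0.2, 0.9, -0.35, 0, 0, 0, 0.3],
    [0.2, 0.9, -0.35, 0, 0, 0, 0.3],
    [0.2, 0.9, -0.35, 0, 0, 0, 0.3],
    [0.2, 0.9, -0.35, 0, 0, 0, 0.3]
  ]
}}

```text
clock: 31.42
position: [453.0, -271.0, 495.5]
ee_rot: [0.726, -0.687, 0.001, -0.0]
contact_force: [1.5, 1.1, -0.7]
gripper_width: 55.6
grasp_force: 0.0
```

```bash
python3 - <<'E'
from seg import *
from scipy.optimize import least_squares
t,d=snap('top','top6');s,ds=snap('side','side6')
for n,f,box in(('top','top6',(375,176,416,196)),('side','side6',(398,180,435,222))):
    uv,P,C=cloud(n,f);x0,y0,x1,y1=box
    g=(uv[:,0]>x0)&(uv[:,0]<x1)&(uv[:,1]>y0)&(uv[:,1]<y1)&(P[:,2]>235)&(P[:,1]<-160)&(P[:,1]>-243)&(C.max(1)<60)
    b=P[g]
    def res(p):
        ax=np.array([-np.sin(p[2]),np.cos(p[2]),0]);q=b-np.array([p[0],-204,p[1]]);q=q-np.outer(q@ax,ax);return np.linalg.norm(q,axis=1)-12.5
    if len(b)>30: print(n,len(b),least_squares(res,[630,271,.058],loss='soft_l1').x.round(3))
o=np.zeros((600,800,3),np.uint8)
o[:600,:400]=cv2.convertScaleAbs(cv2.resize(t[150:270,310:390],(400,600),interpolation=cv2.INTER_CUBIC)[:,:,::-1],alpha=1.5)
o[:,400:]=cv2.convertScaleAbs(cv2.resize(s[160:310,320:420],(400,600),interpolation=cv2.INTER_CUBIC)[:,:,::-1],alpha=1.5)
cv2.imwrite('pics/near6.png',o)
E
```

```text
top 186 [6.30365e+02 2.71588e+02 1.05000e-01]
side 154 [6.29503e+02 2.70949e+02 9.80000e-02]
```

View pics/near6.png

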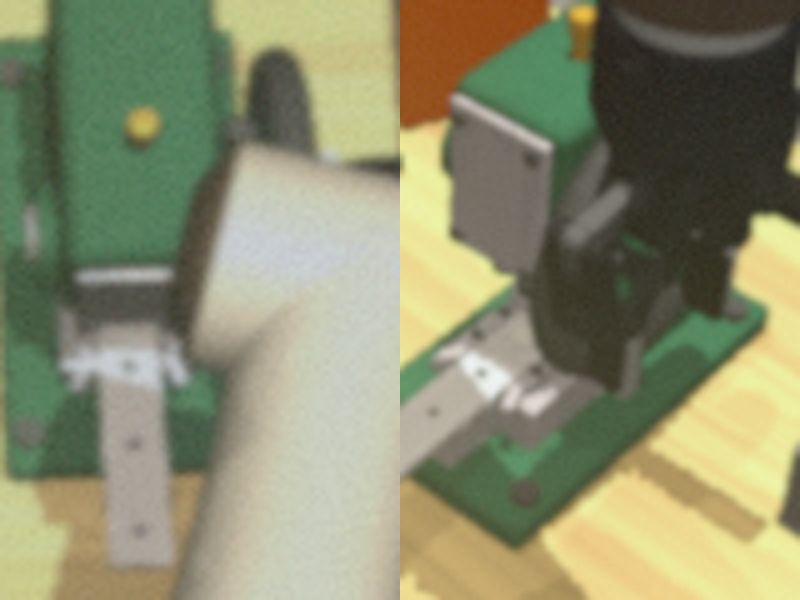

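The handle is back at its starting place (630,271), and the bar lies flat in the guide with its plain end at crop (140,563). I'll check that end against its home position, then hand in.

```bash
python3 - <<'E'
from h import *
print(w_z('top',[(310+140/5-.5,150+564/5-.5)],68))
x=w_z('top',[(310+140/5-.5,150+564/5-.5)],68)[0,0]
s=arm.read_state();print(s['contact_force'],s['clock'])
if abs(x-461)<5: print(arm.job_done())
E
```

```text
[[461.26530691 -62.52129418  68.        ]]
[-0.48866092 -0.28138104 -0.15769409] 31.525
the job is handed in; nothing more can be done
None
```

I slid the bar with the proud bush home against the stop, gave the flywheel one full turn back to rest, left the pressed bar in the guide, and handed in the job at 31.5 s; pressing resistance was felt, but the driven bush is hidden under the head, so I could not see it.

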